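# Pop and open the microscope-slide case

### The arm

A 6-joint arm with a two-finger parallel gripper is mounted at the origin on the work surface. World frame = base frame: x ahead of the robot, y to its left, z up, the work surface at z = 0. Lengths are in m, angles in rad, forces in N, time in s.
With the tool pointing down it reaches from about 0.35 to 0.775 m from the base axis. Payload 5.5 kg.
Tool frame: the origin (TCP) lies midway between the tips of the shut fingers; the grasp point (between the pads) lies 19 mm behind it; z points along the fingers, x is the direction in which the jaws open and shut, and the axes are right-handed (so a half turn about z gives the same grasp; the last joint's range is limited). The gripper opens to 85 mm and grips with 20 to 120 N. Pads are 22 mm wide; open, the fingers measure 114 mm over their backs; the gripper's body (76 mm by 85 mm) begins 54 mm behind the grasp point. The pads swing forward as they close: fully open they stand 13 mm farther back than shut.
Start: joints at [1.037, 0.313, 0.046, 1.304, 0, 1.431], TCP at [0.221, 0.531, 0.231] pointing down, gripper open.
Joint ranges: [-2.76, 2.76], [-0.86, 1.69], [-1.03, 1.26], [-2.2, 2.34], [-1.47, 1.5], [-3.14, 3.14]. Speed limits (rad/s): [2.57, 2.57, 3.14, 3.14, 3.14, 3.14].

### API

Orientations are given as a unit quaternion [w, x, y, z].
In Python, from workcell import env gives the robot as it stands.
- The arm moves only by the tool servo_tool, never from a script. Its argument "targets" is a list of rows, each an object with "xyz": the shift along the tool's x, y, z in m, a list of three; "twist": the turn, a rotation vector about the tool's x, y, z in rad, a list of three; "jaw": the opening, from 0 (shut) to 1 (fully open). A call has 1 to 12 rows; each row is the pose to reach, as a shift and turn from the pose commanded when the call began, along the tool's axes at that moment; what a row does not reach only later rows make up. A row lasts 1/12 s, in which the tool goes at most 41.7 mm and 7.16 degrees, less where a joint would pass 70% of its speed; a pose out of reach is approached as far as the arm can. A call with a gripper value outside its range is refused whole. The fingers move at their own pace and stop on an object; "squeeze" is the grip in N (left out, the last holds). Time passes only in rows, so rows that repeat a pose let the fingers close. It gives the time, the measured TCP pose, the force and the opening at its end, in the units of the state.
- env.get_state(): the state, without advancing time (a new reading comes with each control period).
- env.read_camera(name): name is "scene" or "top" or "wrist"; returns a dict with "color" (420x560x3 uint8, red, green, blue), "depth" (420x560 float32, m along the optical axis (not along the pixel's ray), 0 where there is no reading), "fx", "fy", "cx", "cy" (pixels), "eye" and "attitude" of the camera in the world. Camera axes: x right, y down, z forward; pixel columns grow to the right and rows downward; lengths in m; the calibration is good to about 2 mm. A picture is of the moment at which its call begins.
- env.hand_in(): hands the job in, once; it reports no verdict.
The state is a dict: "clock": time; "joint_pos": joint angles; "qvel": joint speeds; "tau": joint torques, N m; "tcp_pos": TCP position; "orientation": TCP orientation; "wrist_force": force on the tool from outside, world axes, zero at the start; "ft_torque": the same for the moment, N m; "finger_gap": finger opening in m.
Only numpy, scipy, OpenCV 4.12 (cv2) and the standard library are available. Lean on these libraries where they do the work, as an engineer would, in place of code of your own. Each camera call takes 0.05 s, during which the arm holds its last target. There are 200 camera calls.

### The job

Open the slide case on the bench: press its release tab down with a fingertip so that the sprung lid pops ajar, then push the lid right over until it leans back on its stop and stays there by itself. Only press and push: do not pick up, tip or shove the case along the bench, and leave the jar, the bottle and the dish standing around it where they are.

Things in the scene. Friction and masses are not known exactly. Their poses are not given: they have to be found in the camera images.
- slide_case: White plastic case for microscope slides, 130 (x) x 170 (y) x 55 mm high, about 1.8 kg, standing loose on its feet on the bench. Origin: centre of its underside. Its -x side is the front, with the release tab; +x is the back, with the lid's hinge; z up. The closed lid covers it from 57 to 64 mm above the bench.
- lid (a joint): Angle of the flat grey lid in rad: 0 shut and latched, growing as its front edge rises. Once freed, springs lift it to about 0.44 (ajar) within half a second and it rests there. Let go between 0.44 and 1.57 it falls back to ajar; beyond 1.57 it falls gently back to its stop at 1.85, fully open. Pushing takes under 3 N at the front edge. It does not latch again.
- lid_edge (a point): Middle of the lid's front edge, half way through its thickness; moves on a 130 mm radius about the hinge. Shut, it lies 65 mm in front of the case's centre, 60.5 mm above the bench. The lid is 130 x 170 x 7 mm, 0.1 kg; a catch tongue 36 mm wide stands 7 mm out in front of this edge.
- lid_hinge (a point): Middle of the lid's hinge line, at the back edge of the case: 65 mm behind the case's centre (+x of the case), 57 mm above the bench. The hinge line runs along the case's y. The lid's underside passes through this line.
- tab (a joint): Angle of the release tab in rad: 0 at rest, grows to 0.30 (its stop) as the pad is pressed down; a spring brings it back. The lid is freed at about 0.12 to 0.17. At the pad's middle it takes about 3.2 N (5 mm down) to free the lid and about 5.3 N to reach the stop, 11 mm down.
- tab_pad (a point): Middle of the upper face of the grey tab's press pad, a level ribbed plate 44 (x) x 46 (y) x 5 mm sticking out in front of the case. At rest it lies 107 mm in front of the case's centre (-x) and 47 mm above the bench. From 26 mm behind it (towards the case) the tab's upright rises to 67.5 mm above the bench and hooks over the lid's tongue.
- pigment_jar: Bystander: round jar of brown pigment, 62 mm across, 85 mm high, 0.22 kg. Origin: centre of its underside, z up.
- oil_bottle: Bystander: small amber bottle, 40 mm across, 80 mm high, 0.1 kg. Origin: centre of its underside, z up.
- specimen_dish: Bystander: white ceramic dish, 84 mm across, 30 mm high, 0.12 kg. Origin: centre of its underside, z up.

How it is judged:
On the way, in this order (a step that is already met when the one before it is completed fails the run):
1. the release tab is pressed down (value of joint tab above 0.08 rad).
2. the lid has sprung ajar (value of joint lid between 0.25 and 0.9 rad), for 0.1 s.
3. the lid has been pushed fully open (value of joint lid above 1.75 rad), for 0.2 s.
At the end, for the whole second after the job is handed in: The lid rests fully open by itself (beyond 1.75 rad of 1.85), the tab is back at rest (below 0.05 rad), the case stands flat within 30 mm of where it was, and the jar, bottle and dish stand upright within 20 mm of where they were (value of joint lid above 1.75 rad and value of joint tab below 0.05 rad and distance of slide_case from where it was at the start of the episode below 0.03 m and angle between slide_case's own z axis and vertical below 0.03 rad and linear speed of slide_case below 0.01 m/s and distance of each of pigment_jar, oil_bottle, specimen_dish from where it was at the start of the episode below 0.02 m and angle between each of pigment_jar, oil_bottle, specimen_dish's own z axis and vertical below 0.1 rad); the robot touches nothing.
It fails at once if the case is lifted, tipped or shoved more than 30 mm (height (world z) of slide_case above 0.012 m or angle between slide_case's own z axis and vertical above 0.12 rad or distance of slide_case from where it was at the start of the episode above 0.03 m).
It fails at once if the jar, bottle or dish is moved more than 20 mm, lifted or tipped (distance of any of pigment_jar, oil_bottle, specimen_dish from where it was at the start of the episode above 0.02 m or angle between any of pigment_jar, oil_bottle, specimen_dish's own z axis and vertical above 0.3 rad).
It also fails if it takes over 48 s, if anything falls off the work surface, if the arm or the gripper's body presses on something with over 40 N, if the wrist force passes 120 N, or if a joint passes its speed limit or range.

## Working session

There is one attempt and no reset: what is moved stays moved. The work goes in short steps, Python scripts to look and compute and a tool call to move; the robot and the scene stay as the last step left them, time stands still between calls to the robot, and variables do not carry over. Pictures are saved under pics/ and viewed, about 8 in all and at most 12, crops included, and the job is handed in when it is done.

Besides the shell and the picture viewer there is one more tool, called after "Emit:" as name(argument=value, ...) on one line, values as JSON. servo_tool: Moves the arm, as the interface text tells. Its arguments: {"type":"object","properties":{"targets":{"type":"array","items":{"type":"object","properties":{"xyz":{"type":"array","items":{"type":"number"}},"twist":{"type":"array","items":{"type":"number"}},"jaw":{"type":"number"}}}},"squeeze":{"type":"number"}},"required":["targets"]}

```bash
mkdir -p pics; ls
cat > h.py <<'E'
import numpy as np, cv2, pickle
from workcell import env
from scipy.spatial.transform import Rotation as R
def rot(q): return R.from_quat(np.array(q)[[1,2,3,0]]).as_matrix()
def snap(name,fn):
    c=env.read_camera(name); pickle.dump(c,open(f'{fn}.pkl','wb')); cv2.imwrite(f'pics/{fn}.png',c['color'][:,:,::-1]); return c
def cloud(c):
    A=np.array(c['attitude']); A=rot(A) if A.size==4 else A
    v,u=np.indices(c['depth'].shape); d=c['depth']
    p=np.stack([(u-c['cx'])/c['fx']*d,(v-c['cy'])/c['fy']*d,d],-1)
    return p@A.T+np.array(c['eye'])
E
python3 - <<'E'
from h import *
s=env.get_state(); print(s)
for n in('scene','top'):
    c=snap(n,n+'0'); print(n,c['eye'],c['attitude'],c['fx'])
E
```

```text
pics
{'clock': 0.0, 'joint_pos': array([1.03740693e+00, 3.13992662e-01, 4.49506837e-02, 1.30366475e+00,
       1.30634475e-05, 1.43121042e+00]), 'qvel': array([ 7.04692766e-06,  1.71180000e-03,  1.15110453e-03, -1.03354574e-03,
        1.77667752e-04, -3.16892896e-04]), 'tau': array([ 2.21597247e-04, -4.80628324e+01,  2.98531973e+01,  1.92625879e-02,
        1.64230323e-05,  1.48498088e-05]), 'tcp_pos': array([0.22034355, 0.5305078 , 0.23040176]), 'orientation': array([ 4.08656704e-04,  8.31775900e-01,  5.55110745e-01, -8.63392868e-04]), 'wrist_force': array([-0.18946755, -1.38268489, -0.40081703]), 'ft_torque': array([ 0.02670424, -0.03138793, -0.00391229]), 'finger_gap': 0.0854105805420874}
scene [ 1.22460437 -0.15332681  0.86814237] [-0.26488477  0.76703869  0.54969828 -0.19829148] 503.81922153750446
top [0.48832878 0.0432083  1.24823001] [-0.03173818  0.71506848 -0.69793637  0.02354962] 514.5717847365682
```

View pics/top0.png

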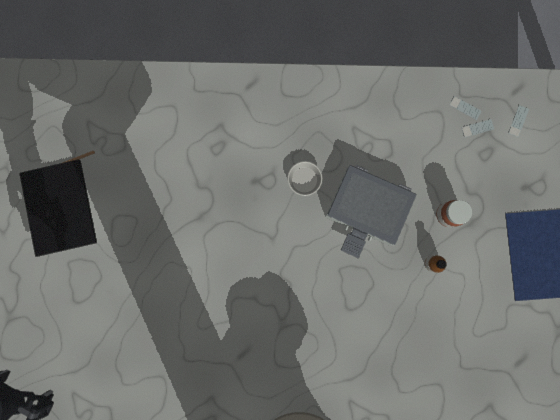

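View pics/scene0.png

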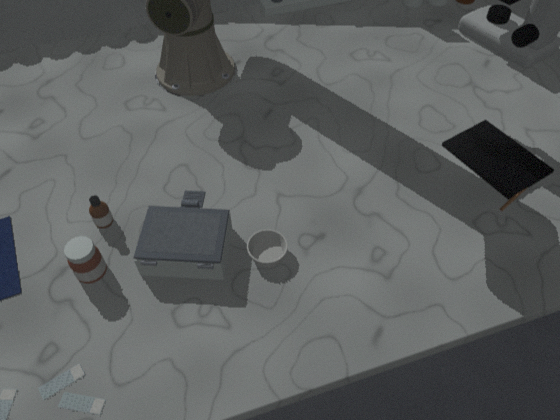

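The top view shows the lid's centre near (372,204), the tab near (355,242), the dish at (305,179), the jar at (457,213) and the bottle at (437,264). I'll fit the lid from the depth.

Run:
```python
from h import *
c=pickle.load(open('top0.pkl','rb')); P=cloud(c)
u,v=np.meshgrid(np.arange(560),np.arange(420))
def comp(lo,hi,seed,box=70):
    m=((P[...,2]>lo)&(P[...,2]<hi)&(abs(u-seed[0])<box)&(abs(v-seed[1])<box)).astype(np.uint8)
    n,l=cv2.connectedComponents(m); return P[l==l[seed[1],seed[0]]]
L=comp(.056,.072,(372,204)); print('lid z',np.median(L[:,2]),len(L))
r=cv2.minAreaRect((L[:,:2]*1000).astype(np.float32)); print(r,cv2.boxPoints(r))
for n,lo,hi,s in(('tab',.038,.056,(353,244)),('dish',.008,.04,(320,179)),('jar',.07,.1,(458,212)),('bot',.05,.1,(437,264))):
    Q=comp(lo,hi,s,30); print(n,len(Q),Q.min(0).round(3),Q.max(0).round(3),np.median(Q,0).round(3))
print('bench',P[300,450],P[100,300])
i=c['color'][130:290,270:480,::-1]; cv2.imwrite('pics/crop0.png',cv2.resize(i,None,fx=3.7,fy=3.7,interpolation=cv2.INTER_CUBIC))
```

```text
lid z 0.06488182445232193 4287
((595.9341430664062, -152.508544921875), (170.5288848876953, 154.00071716308594), 67.45838165283203) [[ 492.13004  -201.74046 ]
 [ 634.36523  -260.77734 ]
 [ 699.7383   -103.27663 ]
 [ 557.50305   -44.239746]]
tab 380 [ 0.478 -0.143  0.042] [ 0.536 -0.087  0.054] [ 0.505 -0.114  0.047]
dish 381 [ 0.622 -0.039  0.008] [0.704 0.034 0.037] [ 0.675 -0.007  0.025]
jar 487 [ 0.56  -0.376  0.07 ] [ 0.613 -0.321  0.093] [ 0.586 -0.347  0.085]
bot 197 [ 0.451 -0.329  0.05 ] [ 0.485 -0.292  0.084] [ 0.467 -0.306  0.058]
bench [ 0.3806971  -0.35476154 -0.00189801] [0.86083621 0.01500689 0.00114674]
```

View pics/crop0.png

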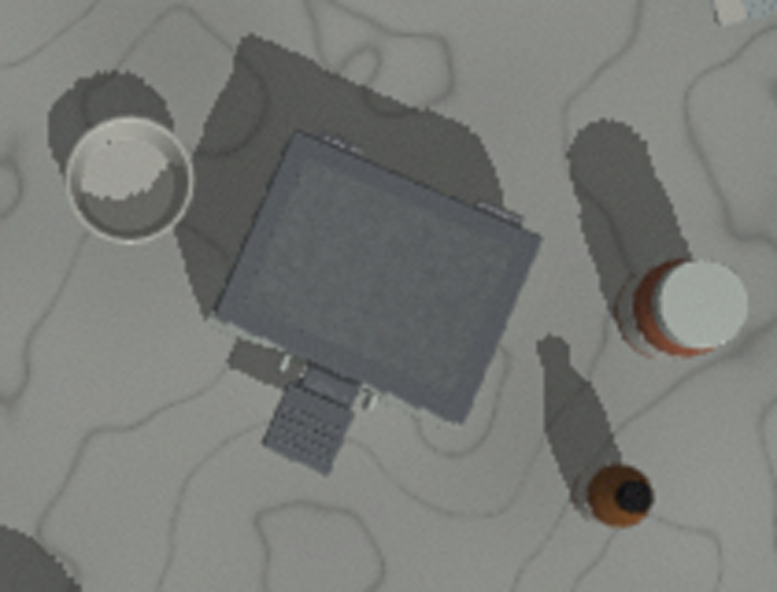

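Run:
```python
from h import *
c=pickle.load(open('top0.pkl','rb')); A=rot(c['attitude']); e=np.array(c['eye'])
def ray(u,v,z):
    d=A@np.array([(u-c['cx'])/c['fx'],(v-c['cy'])/c['fy'],1]); return (e+d*(z-e[2])/d[2])[:2]
K=np.array([ray(270+x/3.7,130+y/3.7,.064) for x,y in((297,131),(541,237),(462,423),(217,318))])
print(K.round(4)); BL,BR,FR,FL=K
x=(BL+BR-FR-FL);yaw=np.arctan2(x[1],x[0]);y=BL+FL-BR-FR;print(np.degrees(yaw),np.degrees(np.arctan2(y[1],y[0]))-90,'len',np.linalg.norm(x)/2,np.linalg.norm(y)/2)
C=K.mean(0);yaw=(yaw+np.arctan2(y[1],y[0])-np.pi/2)/2;X=np.array([np.cos(yaw),np.sin(yaw)]);Y=np.array([-X[1],X[0]])
print('C',C,'yaw',yaw,'pad',C-.107*X,'hinge',C+.065*X,'edge',C-.065*X)
print('pad seen',np.mean([ray(270+a/3.7,130+b/3.7,.047) for a,b in((290,388),(352,410),(328,474),(263,444))],0))
s=env.get_state();Q=rot(s['orientation']);print(Q.round(3),s['tcp_pos'])
```

```text
[[ 0.6897 -0.1035]
 [ 0.6264 -0.2564]
 [ 0.5094 -0.2081]
 [ 0.571  -0.0554]]
-22.24373909165448 -22.22376288940771 len 0.1273548610372108 0.16501799753236146
C [ 0.59912583 -0.15585268] yaw -0.3880521598533182 pad [ 0.50008151 -0.11536537] hinge [ 0.65929294 -0.18044778] edge [ 0.53895872 -0.13125758]
pad seen [ 0.50362324 -0.11531761]
[[ 0.384  0.923 -0.001]
 [ 0.923 -0.384 -0.001]
 [-0.002 -0.    -1.   ]] [0.22040343 0.53058136 0.23048635]
```

Emit:
servo_tool(targets=[{"xyz":[-0.02,0.02,0],"jaw":0},{"xyz":[-0.045,0.045,0],"jaw":0},{"xyz":[-0.07,0.07,0],"jaw":0},{"xyz":[-0.095,0.095,0],"jaw":0},{"xyz":[-0.12,0.12,0],"jaw":0},{"xyz":[-0.145,0.145,0],"jaw":0},{"xyz":[-0.17,0.17,0],"jaw":0},{"xyz":[-0.195,0.195,0],"jaw":0},{"xyz":[-0.22,0.22,0],"jaw":0},{"xyz":[-0.24,0.24,0],"jaw":0},{"xyz":[-0.255,0.255,0],"jaw":0},{"xyz":[-0.26,0.26,0],"jaw":0}], squeeze=20)

```text
schema error: expected keys xyz, twist, jaw
```

Emit:
servo_tool(targets=[{"xyz":[-0.02,0.02,0],"jaw":0},{"xyz":[-0.045,0.045,0],"jaw":0},{"xyz":[-0.07,0.07,0],"jaw":0},{"xyz":[-0.095,0.095,0.01],"jaw":0},{"xyz":[-0.12,0.12,0.02],"jaw":0},{"xyz":[-0.145,0.145,0.04],"jaw":0},{"xyz":[-0.17,0.17,0.06],"jaw":0},{"xyz":[-0.195,0.195,0.075],"jaw":0},{"xyz":[-0.21,0.215,0.09],"jaw":0},{"xyz":[-0.222,0.23,0.1],"jaw":0},{"xyz":[-0.229,0.2375,0.11],"jaw":0},{"xyz":[-0.229,0.2375,0.11],"jaw":0}])

```text
schema error: expected keys xyz, twist, jaw
```

Run:
```python
from h import *
s=env.get_state();print(s['clock'],s['tcp_pos'],rot(s['orientation']).round(3),s['finger_gap'],s['wrist_force'],s['joint_pos'])
c=snap('wrist','w1');t=s['tcp_pos'][:2]
X=np.array([.9256,-.3784]);Y=np.array([.3784,.9256]);d=t-[.5991,-.1559]; print('case frame',d@X,d@Y)
```

```text
0.1 [0.22040343 0.53058136 0.23048635] [[ 0.384  0.923 -0.001]
 [ 0.923 -0.384 -0.001]
 [-0.002 -0.    -1.   ]] 0.0853056304183051 [-0.19764136 -0.86710473 -0.52157336] [1.03738590e+00 3.13934009e-01 4.50761066e-02 1.30359720e+00
 5.74609355e-06 1.43123530e+00]
case frame -0.6102860942473795 0.49210836707914757
```

View pics/w1.png

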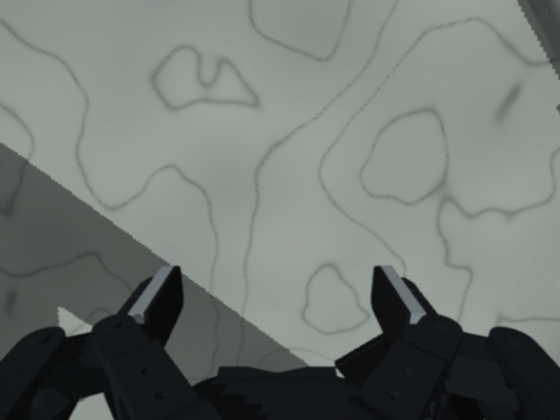

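The move calls were refused because every row needs a twist key. The picture shows only bare bench under the open fingers, so I'll resend them.

Emit:
servo_tool(targets=[{"xyz":[-0.02,0.02,0],"twist":[0,0,0],"jaw":0},{"xyz":[-0.045,0.045,0],"twist":[0,0,0],"jaw":0},{"xyz":[-0.07,0.07,0],"twist":[0,0,0],"jaw":0},{"xyz":[-0.095,0.095,0],"twist":[0,0,0],"jaw":0},{"xyz":[-0.12,0.12,0],"twist":[0,0,0],"jaw":0},{"xyz":[-0.145,0.145,0],"twist":[0,0,0],"jaw":0},{"xyz":[-0.17,0.17,0],"twist":[0,0,0],"jaw":0},{"xyz":[-0.195,0.195,0],"twist":[0,0,0],"jaw":0},{"xyz":[-0.22,0.22,0],"twist":[0,0,0],"jaw":0},{"xyz":[-0.24,0.24,0],"twist":[0,0,0],"jaw":0},{"xyz":[-0.255,0.255,0],"twist":[0,0,0],"jaw":0},{"xyz":[-0.26,0.26,0],"twist":[0,0,0],"jaw":0}], squeeze=20)

```text
clock: 1.15
tcp_pos: [0.3617, 0.1889, 0.2312]
orientation: [0.0, 0.833, 0.554, -0.0]
wrist_force: [0.3, 1.3, 0.0]
finger_gap: 0.0002
```

Emit:
servo_tool(targets=[{"xyz":[-0.02,0.02,0],"twist":[0,0,0],"jaw":0},{"xyz":[-0.045,0.045,0],"twist":[0,0,0],"jaw":0},{"xyz":[-0.07,0.07,0],"twist":[0,0,0],"jaw":0},{"xyz":[-0.095,0.095,0.01],"twist":[0,0,0],"jaw":0},{"xyz":[-0.12,0.12,0.02],"twist":[0,0,0],"jaw":0},{"xyz":[-0.145,0.145,0.04],"twist":[0,0,0],"jaw":0},{"xyz":[-0.17,0.17,0.06],"twist":[0,0,0],"jaw":0},{"xyz":[-0.195,0.195,0.075],"twist":[0,0,0],"jaw":0},{"xyz":[-0.21,0.215,0.09],"twist":[0,0,0],"jaw":0},{"xyz":[-0.222,0.23,0.1],"twist":[0,0,0],"jaw":0},{"xyz":[-0.229,0.2375,0.11],"twist":[0,0,0],"jaw":0},{"xyz":[-0.229,0.2375,0.11],"twist":[0,0,0],"jaw":0}])

```text
clock: 2.15
tcp_pos: [0.4921, -0.1121, 0.119]
orientation: [-0.001, 0.832, 0.554, -0.001]
wrist_force: [-0.4, 1.3, 0.7]
finger_gap: -0.0002
```

Run:
```python
from h import *
s=env.get_state();print(s['clock'],s['tcp_pos'],rot(s['orientation']).round(3),s['finger_gap'],s['wrist_force'],s['joint_pos'])
c=snap('wrist','w2');t=s['tcp_pos'][:2]
X=np.array([.9256,-.3784]);Y=np.array([.3784,.9256]);d=t-[.5991,-.1559]; print('case frame',d@X,d@Y)
```

```text
2.15 [ 0.49211728 -0.11213757  0.11901192] [[ 0.385  0.923 -0.003]
 [ 0.923 -0.385  0.001]
 [ 0.    -0.003 -1.   ]] -0.00024927976432668076 [-0.41217898  1.32418898  0.72227036] [-3.83258868e-01  2.45455076e-01 -3.30635874e-01  9.97748130e-01
  7.54394207e-05  1.22933678e-02]
case frame -0.11558290287472237 2.4241770244007217e-05
```

View pics/w2.png

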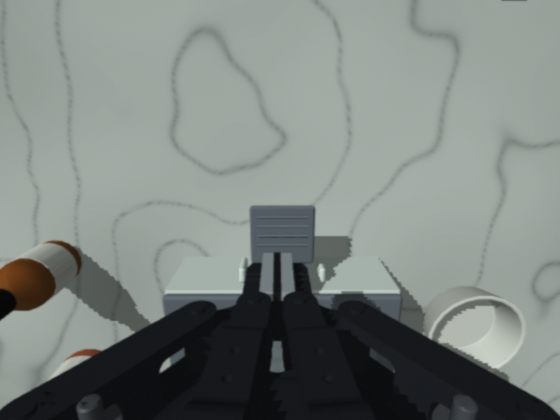

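The wrist view shows the pad centred at (283,233) and the shut fingertips at (278,265), in line sideways. Next I press down.

Emit:
servo_tool(targets=[{"xyz":[0,0,0.02],"twist":[0,0,0],"jaw":0},{"xyz":[0,0,0.045],"twist":[0,0,0],"jaw":0},{"xyz":[0,0,0.06],"twist":[0,0,0],"jaw":0},{"xyz":[0,0,0.067],"twist":[0,0,0],"jaw":0},{"xyz":[0,0,0.072],"twist":[0,0,0],"jaw":0},{"xyz":[0,0,0.076],"twist":[0,0,0],"jaw":0}])

```text
clock: 2.7
tcp_pos: [0.4926, -0.1105, 0.0459]
orientation: [0.0, 0.831, 0.556, 0.0]
wrist_force: [-1.1, 1.4, 2.6]
finger_gap: -0.0005
```

Emit:
servo_tool(targets=[{"xyz":[0,0,0.003],"twist":[0,0,0],"jaw":0},{"xyz":[0,0,0.006],"twist":[0,0,0],"jaw":0},{"xyz":[0,0,0.006],"twist":[0,0,0],"jaw":0},{"xyz":[0,0,0.006],"twist":[0,0,0],"jaw":0},{"xyz":[0,0,0.006],"twist":[0,0,0],"jaw":0}])

```text
clock: 3.12
tcp_pos: [0.4926, -0.1112, 0.0398]
orientation: [-0.0, 0.832, 0.555, 0.0]
wrist_force: [-1.6, 3.7, 3.8]
finger_gap: 0.0002
```

Run:
```python
from h import *
c=snap('scene','s1'); i=c['color'][150:310,60:320,::-1]; cv2.imwrite('pics/s1c.png',cv2.resize(i,None,fx=3,fy=3))
```

```text
(no output)
```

View pics/s1c.png

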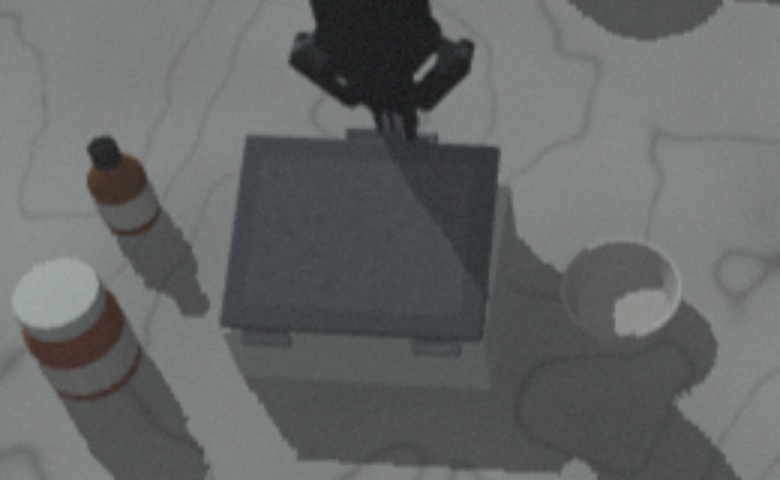

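The lid's front edge is now at crop row ~140, against ~171 when shut, so it looks popped. I'll check its angle from the depth.

```bash
cat >> h.py <<'E'
X=np.array([.9256,-.3784]);Y=np.array([.3784,.9256])
def casef(P):
    d=P[...,:2]-[.5991,-.1559]; return np.stack([d@X,d@Y,P[...,2]],-1)
def lid(c):
    Q=casef(cloud(c)); m=(abs(Q[...,1])<.075)&(abs(Q[...,1])>.03)&(Q[...,2]>.05)&(abs(Q[...,0])<.14)&(c['depth']>0)
    q=Q[m]; h,e=np.histogram(q[:,0],12); 
    for k in range(12):
        s=q[(q[:,0]>=e[k])&(q[:,0]<e[k+1])]
        if len(s)>5: print(len(s),s[:,0].mean().round(3),np.median(s[:,2]).round(3),end='; ')
    print()
E
python3 - <<'E'
from h import *
lid(pickle.load(open('scene0.pkl','rb')));lid(env.read_camera('scene'));s=env.get_state();print(s['wrist_force'],s['tcp_pos'],s['clock'])
E
```

```text
158 -0.058 0.063; 186 -0.047 0.064; 200 -0.036 0.064; 213 -0.024 0.064; 201 -0.013 0.064; 217 -0.001 0.064; 227 0.011 0.064; 222 0.023 0.064; 227 0.035 0.064; 244 0.046 0.064; 267 0.058 0.063; 287 0.068 0.057; 
219 -0.13 0.356; 836 -0.111 0.213; 801 -0.098 0.257; 1501 -0.074 0.45; 189 -0.067 0.48; 398 -0.041 0.113; 438 -0.023 0.105; 453 -0.006 0.097; 467 0.012 0.089; 457 0.03 0.08; 489 0.048 0.072; 507 0.065 0.062; 
[-1.54324202  2.72976032  3.60148357] [ 0.49260596 -0.11131513  0.03963551] 3.2167
```

The lid is ajar at about 0.44 rad. I'll release the tab, back off and tilt the tool 40° forward.

Emit:
servo_tool(targets=[{"xyz":[0,0,-0.01],"twist":[0,0,0],"jaw":0},{"xyz":[0,-0.005,-0.025],"twist":[0,0,0],"jaw":0},{"xyz":[0,-0.02,-0.04],"twist":[0,0,0],"jaw":0},{"xyz":[0,-0.04,-0.05],"twist":[0,0,0],"jaw":0},{"xyz":[0,-0.045,-0.05],"twist":[-0.1,0,0],"jaw":0},{"xyz":[0,-0.045,-0.05],"twist":[-0.22,0,0],"jaw":0},{"xyz":[0,-0.045,-0.05],"twist":[-0.34,0,0],"jaw":0},{"xyz":[0,-0.045,-0.05],"twist":[-0.46,0,0],"jaw":0},{"xyz":[0,-0.045,-0.05],"twist":[-0.58,0,0],"jaw":0},{"xyz":[0,-0.045,-0.05],"twist":[-0.66,0,0],"jaw":0},{"xyz":[0,-0.045,-0.05],"twist":[-0.7,0,0],"jaw":0},{"xyz":[0,-0.045,-0.05],"twist":[-0.7,0,0],"jaw":0}])

```text
clock: 4.22
tcp_pos: [0.4833, -0.096, 0.1241]
orientation: [0.27, 0.788, 0.524, 0.175]
wrist_force: [0.6, -0.2, -1.3]
finger_gap: -0.0003
```

Run:
```python
from h import *
s=env.get_state();Q=rot(s['orientation']);p=casef(s['tcp_pos']);print(s['clock'],p,Q.round(3),s['wrist_force'],s['joint_pos'].round(2))
for w in((-.09,.088),(-.058,.088),(-.054,.093),(-.026,.133),(.006,.150),(.038,.160),(.065,.162),(.072,.161)):
    d=np.r_[(w[0]-p[0])*X-p[1]*Y,w[1]-p[2]]; print(w,(Q.T@d).round(3))
```

```text
4.2167 [-0.12983631  0.01167527  0.12411159] [[ 0.389  0.732  0.559]
 [ 0.921 -0.304 -0.242]
 [-0.007  0.609 -0.793]] [ 0.5786457  -0.21970785 -1.33961914] [-0.33 -0.18 -1.02  0.07 -0.05  0.05]
(-0.09, 0.088) [-0.011  0.01   0.053]
(-0.058, 0.088) [-0.011  0.035  0.073]
(-0.054, 0.093) [-0.011  0.041  0.071]
(-0.026, 0.133) [-0.011  0.088  0.056]
(0.006, 0.15) [-0.01   0.124  0.062]
(0.038, 0.16) [-0.01   0.155  0.074]
(0.065, 0.162) [-0.01   0.178  0.089]
(0.072, 0.161) [-0.01   0.183  0.094]
```

The tilt brought joint 3 to its limit, so I'll settle for about 0.37 rad.

Emit:
servo_tool(targets=[{"xyz":[0,0,0],"twist":[0.1,0,0],"jaw":0},{"xyz":[-0.005,0,0],"twist":[0.2,0,0],"jaw":0},{"xyz":[-0.011,0,0],"twist":[0.28,0,0],"jaw":0},{"xyz":[-0.011,0,0],"twist":[0.28,0,0],"jaw":0}])

```text
clock: 4.55
tcp_pos: [0.4795, -0.1078, 0.123]
orientation: [0.154, 0.819, 0.543, 0.098]
wrist_force: [1.1, -0.4, 1.2]
finger_gap: -0.0003
```

```bash
cat > plan.py <<'E'
from h import *
s=env.get_state();Q=rot(s['orientation']);p=casef(s['tcp_pos']);print(s['clock'],p,Q.round(3),s['wrist_force'],s['joint_pos'].round(2))
t=np.arctan2(Q[:2,2]@X,-Q[2,2]);print('tilt',t); H=np.array([.065,.057]); off=.011*np.array([np.cos(t),np.sin(t)])
f=np.array([-np.sin(t),np.cos(t)])
for w in [(-.12,.088),(-.09,.088)]+[('th',a) for a in(.40,.5,.6,.7,.8,.9,1.0,1.1,1.2,1.3,1.4,1.5,1.6,1.68)]:
    if w[0]=='th':
        a=w[1]; u=np.array([-np.cos(a),np.sin(a)])
        k=H+.137*u-.02*f if a<np.pi/2-t else H+.117*u
        w=k-off
    d=np.r_[(w[0]-p[0])*X-p[1]*Y,w[1]-p[2]]; print(np.round(w,3),(Q.T@d).round(3))
E
python3 plan.py
```

```text
4.55 [-0.12895944 -0.00070817  0.12299457] [[ 0.39   0.86   0.328]
 [ 0.921 -0.362 -0.146]
 [-0.007  0.359 -0.933]] [ 1.10395952 -0.36990875  1.24731507] [-0.37 -0.05 -0.73  0.52 -0.02  0.02]
tilt 0.3671138038244455
[-0.12   0.088] [ 0.001 -0.004  0.036]
[-0.09   0.088] [0.001 0.024 0.047]
[-0.064  0.088] [0.002 0.048 0.056]
[-0.058  0.1  ] [0.002 0.058 0.047]
[-0.051  0.112] [0.002 0.069 0.038]
[-0.043  0.123] [0.002 0.08  0.031]
[-0.034  0.133] [0.002 0.093 0.025]
[-0.023  0.142] [0.002 0.105 0.02 ]
[-0.012  0.15 ] [0.002 0.119 0.017]
[-0.     0.156] [0.002 0.132 0.015]
[0.012 0.162] [0.002 0.146 0.014]
[0.023 0.166] [0.002 0.158 0.015]
[0.035 0.168] [0.002 0.169 0.016]
[0.046 0.17 ] [0.003 0.18  0.019]
[0.058 0.17 ] [0.003 0.191 0.023]
[0.067 0.169] [0.003 0.2   0.027]
```

Emit:
servo_tool(targets=[{"xyz":[0,-0.004,0.018],"twist":[0,0,0],"jaw":0},{"xyz":[0,-0.004,0.036],"twist":[0,0,0],"jaw":0},{"xyz":[0,0.01,0.042],"twist":[0,0,0],"jaw":0},{"xyz":[0,0.024,0.047],"twist":[0,0,0],"jaw":0},{"xyz":[0,0.036,0.052],"twist":[0,0,0],"jaw":0},{"xyz":[0,0.048,0.056],"twist":[0,0,0],"jaw":0},{"xyz":[0,0.053,0.051],"twist":[0,0,0],"jaw":0},{"xyz":[0,0.058,0.047],"twist":[0,0,0],"jaw":0},{"xyz":[0,0.064,0.042],"twist":[0,0,0],"jaw":0},{"xyz":[0,0.069,0.038],"twist":[0,0,0],"jaw":0},{"xyz":[0,0.069,0.038],"twist":[0,0,0],"jaw":0}])

```text
clock: 5.47
tcp_pos: [0.5507, -0.1366, 0.1137]
orientation: [0.157, 0.818, 0.544, 0.1]
wrist_force: [0.4, -0.1, 0.5]
finger_gap: 0.0002
```

```bash
python3 plan.py
python3 - <<'E'
from h import *
c=snap('scene','s2'); lid(c); i=c['color'][150:310,60:320,::-1]; cv2.imwrite('pics/s2c.png',cv2.resize(i,None,fx=3,fy=3))
E
```

```text
5.4667 [-0.05211563 -0.00042251  0.1136573 ] [[ 0.389  0.859  0.334]
 [ 0.921 -0.36  -0.148]
 [-0.007  0.365 -0.931]] [ 0.41018161 -0.062725    0.46775297] [-0.38  0.11 -0.6   0.49 -0.01  0.02]
tilt 0.37356940643729175
[-0.12   0.088] [-0.    -0.073 -0.001]
[-0.09   0.088] [ 0.    -0.045  0.01 ]
[-0.064  0.088] [ 0.    -0.021  0.02 ]
[-0.058  0.1  ] [ 0.    -0.011  0.01 ]
[-0.051  0.112] [0.    0.    0.002]
[-0.043  0.123] [ 0.     0.012 -0.005]
[-0.033  0.133] [ 0.001  0.024 -0.011]
[-0.023  0.142] [ 0.001  0.037 -0.016]
[-0.012  0.15 ] [ 0.001  0.051 -0.019]
[-0.     0.156] [ 0.001  0.064 -0.021]
[0.012 0.162] [ 0.001  0.078 -0.022]
[0.023 0.166] [ 0.001  0.089 -0.021]
[0.035 0.168] [ 0.001  0.101 -0.019]
[0.046 0.17 ] [ 0.001  0.112 -0.016]
[0.058 0.17 ] [ 0.001  0.123 -0.012]
[0.068 0.169] [ 0.001  0.132 -0.008]
676 -0.13 0.421; 560 -0.115 0.38; 271 -0.094 0.255; 538 -0.078 0.201; 163 -0.064 0.179; 151 -0.036 0.132; 513 -0.023 0.126; 524 -0.005 0.114; 531 0.013 0.101; 524 0.031 0.089; 537 0.049 0.077; 533 0.066 0.064;
```

View pics/s2c.png

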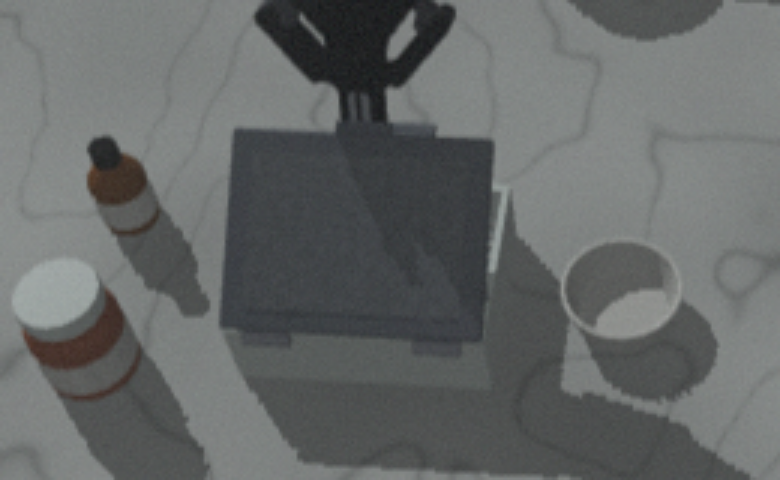

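The lid follows the fingertip (~0.6 rad): its edge shows at row ~130, with the fingers behind it at (360,105). I'll carry on along the arc.

Emit:
servo_tool(targets=[{"xyz":[0,0.006,-0.002],"twist":[0,0,0],"jaw":0},{"xyz":[0,0.012,-0.005],"twist":[0,0,0],"jaw":0},{"xyz":[0,0.018,-0.008],"twist":[0,0,0],"jaw":0},{"xyz":[0,0.024,-0.011],"twist":[0,0,0],"jaw":0},{"xyz":[0,0.031,-0.014],"twist":[0,0,0],"jaw":0},{"xyz":[0,0.037,-0.016],"twist":[0,0,0],"jaw":0},{"xyz":[0,0.044,-0.018],"twist":[0,0,0],"jaw":0},{"xyz":[0,0.051,-0.019],"twist":[0,0,0],"jaw":0},{"xyz":[0,0.058,-0.02],"twist":[0,0,0],"jaw":0},{"xyz":[0,0.064,-0.021],"twist":[0,0,0],"jaw":0},{"xyz":[0,0.071,-0.022],"twist":[0,0,0],"jaw":0},{"xyz":[0,0.078,-0.022],"twist":[0,0,0],"jaw":0}])

```text
clock: 6.52
tcp_pos: [0.6101, -0.1613, 0.1609]
orientation: [0.156, 0.819, 0.544, 0.099]
wrist_force: [-0.2, 0.0, 0.8]
finger_gap: -0.0001
```

Emit:
servo_tool(targets=[{"xyz":[0,0.006,0.001],"twist":[0,0,0],"jaw":0},{"xyz":[0,0.012,0.002],"twist":[0,0,0],"jaw":0},{"xyz":[0,0.018,0.003],"twist":[0,0,0],"jaw":0},{"xyz":[0,0.024,0.004],"twist":[0,0,0],"jaw":0},{"xyz":[0,0.03,0.006],"twist":[0,0,0],"jaw":0},{"xyz":[0,0.036,0.007],"twist":[0,0,0],"jaw":0},{"xyz":[0,0.042,0.009],"twist":[0,0,0],"jaw":0},{"xyz":[0,0.048,0.011],"twist":[0,0,0],"jaw":0},{"xyz":[0,0.054,0.014],"twist":[0,0,0],"jaw":0},{"xyz":[0,0.058,0.016],"twist":[0,0,0],"jaw":0},{"xyz":[0,0.058,0.016],"twist":[0,0,0],"jaw":0},{"xyz":[0,0.058,0.016],"twist":[0,0,0],"jaw":0}])

```text
clock: 7.52
tcp_pos: [0.6648, -0.1843, 0.1664]
orientation: [0.155, 0.819, 0.544, 0.099]
wrist_force: [-0.6, -1.0, 0.6]
finger_gap: 0.0002
```

Run:
```python
from h import *
s=env.get_state();print(s['clock'],casef(s['tcp_pos']),s['wrist_force'])
c=snap('scene','s3'); i=c['color'][130:310,60:320,::-1]; cv2.imwrite('pics/s3c.png',cv2.resize(i,None,fx=3,fy=3))
```

```text
7.5167 [ 0.07155667 -0.00146051  0.16640585] [-0.55632251 -1.02946378  0.60602347]
```

View pics/s3c.png

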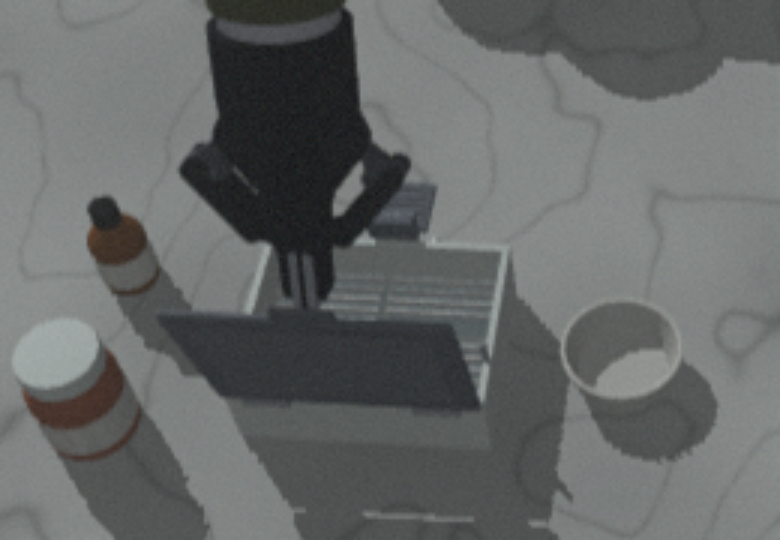

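The lid leans back with the fingertips free in front of it, near (305,295). I'll retreat and check.

Emit:
servo_tool(targets=[{"xyz":[0,-0.008,-0.008],"twist":[0,0,0],"jaw":0},{"xyz":[0,-0.02,-0.025],"twist":[0,0,0],"jaw":0},{"xyz":[0,-0.035,-0.05],"twist":[0,0,0],"jaw":0},{"xyz":[0,-0.05,-0.075],"twist":[0,0,0],"jaw":0},{"xyz":[0,-0.07,-0.1],"twist":[0,0,0],"jaw":0},{"xyz":[0,-0.09,-0.12],"twist":[0,0,0],"jaw":0},{"xyz":[0,-0.1,-0.13],"twist":[0,0,0],"jaw":0},{"xyz":[0,-0.1,-0.13],"twist":[0,0,0],"jaw":0},{"xyz":[0,-0.1,-0.13],"twist":[0,0,0],"jaw":0},{"xyz":[0,-0.1,-0.13],"twist":[0,0,0],"jaw":0},{"xyz":[0,-0.1,-0.13],"twist":[0,0,0],"jaw":0},{"xyz":[0,-0.1,-0.13],"twist":[0,0,0],"jaw":0}])

```text
clock: 8.57
tcp_pos: [0.5358, -0.1294, 0.2507]
orientation: [0.155, 0.819, 0.544, 0.099]
wrist_force: [-0.3, 0.2, -0.3]
finger_gap: 0.0002
```

Run:
```python
from h import *
c=snap('scene','s4'); i=c['color'][130:310,60:320,::-1]; cv2.imwrite('pics/s4c.png',cv2.resize(i,None,fx=3,fy=3))
Q=casef(cloud(c)); m=(abs(Q[...,1])<.08)&(Q[...,0]>.06)&(Q[...,0]<.14)&(Q[...,2]>.075)&(Q[...,2]<.2)
q=Q[m]; a=np.polyfit(q[:,2],q[:,0],1); print(len(q),'lid',np.pi/2+np.arctan(a[0]),q[:,2].max(), np.std(q[:,0]-np.polyval(a,q[:,2])))
m=(abs(Q[...,1])<.02)&(abs(Q[...,0]+.11)<.012)&(Q[...,2]<.07)&(c['depth']>0); print('pad z',np.median(Q[m][:,2]))
b=cloud(c)
P0=cloud(pickle.load(open('scene0.pkl','rb')))
for n,C,r in(('dish',(.665,-.003),.05),('jar',(.586,-.348),.04),('bot',(.468,-.31),.03)):
    for p in(P0,b):
        k=(np.hypot(p[...,0]-C[0],p[...,1]-C[1])<r)&(p[...,2]>.015)&(p[...,2]<.1); print(n,p[k].mean(0).round(4),k.sum())
```

```text
2001 lid 1.822459282978857 0.189853588870747 0.0015067851946564711
pad z 0.045956156729606734
dish [0.6567 0.004  0.0247] 484
dish [0.6566 0.0041 0.0248] 490
jar [ 0.6006 -0.344   0.0628] 1312
jar [ 0.6005 -0.344   0.063 ] 1308
bot [ 0.4787 -0.3069  0.0483] 485
bot [ 0.4787 -0.3069  0.0484] 483
```

View pics/s4c.png

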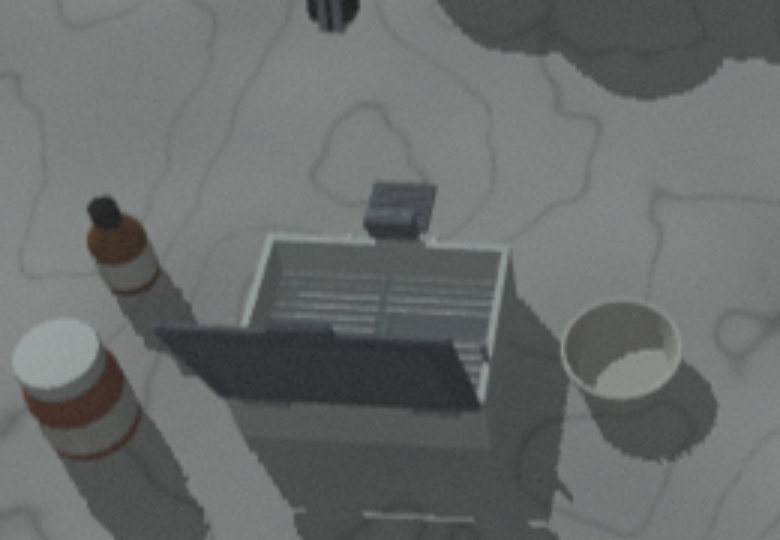

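The lid leans back on its stop by itself, the tab at (400,205) is up again, and the gripper is clear.

```bash
python3 -c "from workcell import env; print(env.hand_in())"
```

```text
the job is handed in; nothing more can be done
None
```

The slide case is open: I pressed the release tab, the lid popped ajar to about 0.44 rad, and I pushed it over with the shut fingertips until it leaned back by itself. I handed the job in at about 8.6 s. No verdict is reported.

**Last checks, after backing the gripper off:**
- **Lid:** about 1.82 rad from the depth image, against its stop at 1.85.
- **Tab:** the pad is back at about 46 mm above the bench (47 mm at rest).
- **Jar, bottle and dish:** each moved less than 1 mm from the first picture.
- **Case:** it stood flat in the last picture. I did not re-measure how far it moved, but nothing showed it shifting.
- **Gripper:** clear of everything, with wrist force near zero.

**Along the way:**
- The first move calls were refused because a required key was missing.
- The planned 40° tool tilt hit a joint limit, so I used about 21°.

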